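# Set the mitre gauge one hole over

## Task

Hook the closed fingertips (or one fingertip) through the brass pull ring from the robot's side, lift the spring index pin out of its hole, swing the gauge's arm one hole over to the hole marked by the red tag, and let the pin drop fully home there, then let go of the ring. Do not pinch or grip the ring: touch only its brass inside, not the black sleeve round its outside. Leave the wooden block, the ink tin and the ink knife where they are.

Things in the scene. Friction and masses are not known exactly. Their poses are not given: they have to be found in the camera images.
- gauge: Fixed green fan-shaped plate 24 mm thick, reaching 255 mm from the pivot. Origin: on the pivot axis of its swing arm (narrow end, nearest the robot), at bench height; +x along the middle of the fan, away from the robot, +y left, z up. Five index holes (12 mm, black, brass-rimmed) lie 180 mm from the pivot, at -30, -15, 0, 15, 30 degrees from +x.
- swing_arm (a joint): Angle of the steel arm about the pivot, rad, positive to the gauge's +y (left); starts at 0, the middle hole; next holes at +0.262 and -0.262; stops at +-0.57. Arm 36 mm wide, top 39 mm above the bench, ending 205 mm from the pivot; a fence 170 mm long, 67 mm high above the bench crosses it 45 mm from the pivot. Light friction (about 1 N at the ring); it stays where left.
- index_pin (a joint): Height of the round-ended 10 mm spring pin, m: 0 home in a hole, positive up, stop at 0.026. It slides vertically in the arm, 180 mm from the pivot. Clear of the hole from 0.014; rests at 0.014 on the plate between holes. The spring pulls it down with 6 N at home, 10 N at the stop; let down within 2 mm of a hole it drops in by itself.
- ring_bar (a point): Centre of the straight top bar (48 mm) of the brass D-shaped pull ring fixed upright on the pin, 130 mm above the bench and straight above the pin when home; moves with it. +x along the arm away from the pivot, y along the bar, z up. 8 mm round bar; the opening faces along the arm, 60 mm wide, 52 mm high under the top bar. The ring cannot turn on the pin.
- ring_guard: Black sleeve (8 mm round) round the ring's outside: over the top, the two flanks and the side away from the pivot; it reaches 9 mm above and 7 mm beyond the centre of the brass top bar, and the ring is 88 mm wide over it. Rises with the ring. Must not be pressed. Origin: on the pin's axis, 106 mm below the ring_bar point.
- red_tag: Flat red disc, 22 mm across and 4 mm high, fixed on the plate just beyond the hole to set: that hole lies on the straight line from the gauge's pivot to the disc, 45 mm nearer the pivot. It marks the hole next to the starting one, on the left or the right. Origin: centre of its underside.
- grey_tag: Same disc in grey at the hole on the other side, which is not wanted. Origin: centre of its underside.
- wood_block: Loose dark wooden block 45 x 30 x 60 mm high, standing beside the gauge. Origin: centre of its underside.
- ink_tin: Loose blue-banded steel ink tin, 84 mm across, 75 mm high, standing beside the gauge. Origin: centre of its underside.
- ink_knife: Loose ink knife (spatula, 280 mm long, wooden handle, steel blade) lying flat beyond the fan's wide end. Origin: on its underside, near the middle.

How it is judged:
By the outcome, as a careful person would: the job done as asked, in the order asked, and still so for the second after the job is handed in, with the robot touching nothing.
It also fails if it takes over 38 s, if anything falls off the work surface, if the arm or the gripper's body presses on something with over 40 N, if the wrist force passes 120 N, or if a joint passes its speed limit or range.

## Robot

A 7-joint arm with a two-finger parallel gripper is mounted at the origin on the work surface. World frame = base frame: x ahead of the robot, y to its left, z up, the work surface at z = 0. Lengths are in m, angles in rad, forces in N, time in s.
With the tool pointing down it reaches from about 0.4 to 0.875 m from the base axis. Payload 19.3 kg.
Tool frame: the origin (TCP) lies between the finger pads; the fingertips stand bot.tcp_to_tips ahead of it and the grasp point (between the pads) is the TCP (bot.tcp_to_tips is the distance from the TCP to the fingertips, in m); z points along the fingers, y is the line along which they close (so a half turn about z gives the same grasp; the last joint's range is limited). The gripper opens to 85 mm and grips with 20 to 120 N. Pads are 22 mm wide; open, the fingers measure 114 mm over their backs; the gripper's body (76 mm by 85 mm) begins 54 mm behind the grasp point. The pads swing forward as they close: fully open they stand 13 mm farther back than shut.
Start: joints at [-1.346, 0.521, -0.036, 1.599, 0.021, 1.021, -0.113], TCP at [0.182, 0.598, 0.25] pointing down, gripper open.
Joint ranges: [-2.91, 2.91], [-0.3, 2.13], [-1.5, 1.42], [0.17, 2.43], [-1.26, 4.41], [0.16, 1.93], [-2.52, 2.52]. Speed limits (rad/s): [1.89, 1.89, 2.39, 2.39, 3.01, 3.01, 3.01].

## Interface

Orientations are given as [roll, pitch, yaw] about the fixed x, y, z axes, in that order (R = Rz(yaw) Ry(pitch) Rx(roll)).
In Python, from workcell import telemetry, grab_frame, bot gives the robot as it stands. The module is installed in compiled form; this text tells all that it offers.
- The arm moves only by the shell command python3 -m crank 'ROWS' [FORCE]. ROWS is text: rows parted by semicolons, each of 7 numbers parted by spaces: the finger opening in m, from 0 to 0.0854, then the shift along the tool's x, y, z in m, then the turn, a rotation vector about the tool's x, y, z in degrees. A call has exactly 8 rows; each row shifts and turns the commanded pose from where the row before left it, along the tool's axes as they then stand; what a row does not reach is not made up. A row lasts 1/12 s, in which the tool goes at most 41.7 mm and 7.16 degrees, less where a joint would pass 70% of its speed; a pose out of reach is approached as far as the arm can. A call with a gripper value outside its range is refused whole. The fingers move at their own pace and stop on an object; FORCE is the grip in N (left out, the last holds). Time passes only in rows, so rows that do not move let the fingers close, or fill a call up. It gives the time, the measured TCP pose, the force, the opening and the grip force at its end, in the units of the state.
- telemetry.observe(): the state, without advancing time (a new reading comes with each control period).
- grab_frame(name): name is "side" or "top" or "wrist"; returns a dict with "pixels" (480x640x3 uint8, red, green, blue), "depth" (480x640 float32, m along the optical axis (not along the pixel's ray), 0 where there is no reading), "vertical_fov" (degrees; the focal length in pixels is half the picture's height over the tangent of half this angle, whatever the lens; pixels are square), "cx", "cy" (the principal point, pixels), "R" (3x3) and "t" (3): a world point X has camera coordinates R X + t; the wrist camera has in their place "hand_eye" (4x4, takes a point from camera to tool coordinates, whose origin is the TCP and whose axes are the flange's). Camera axes: x right, y down, z forward; pixel columns grow to the right and rows downward; lengths in m; the calibration is good to about 2 mm. A picture is of the moment at which its call begins: read the wrist's pose just before it.
- bot.job_done(): hands the job in; it is judged then, once.
The state is a dict: "clock": time; "qpos": joint angles; "qd": joint speeds; "joint_efforts": joint torques, N m; "position": TCP position; "tool_rot": TCP orientation; "force": force on the tool from outside, world axes, zero at the start; "moment": the same for the moment, N m; "grip_width": finger opening in m; "finger_force": force on a finger pad.
Only numpy, scipy, OpenCV 4.12 (cv2) and the standard library are available. Lean on these libraries where they do the work, as an engineer would, in place of code of your own. Each camera call takes 0.05 s, during which the arm holds its last target. There are 200 camera calls.

## Working session

There is one attempt and no reset: what is moved stays moved. The work goes in short steps, Python scripts to look and compute and a shell command to move; the robot and the scene stay as the last step left them, time stands still between calls to the robot, and variables do not carry over. Pictures are saved under pics/ and viewed, at most 10 in all, crops included, and the job is handed in when it is done.

```bash
mkdir -p pics; cat > h.py <<'E'
import numpy as np, cv2
from workcell import telemetry, grab_frame, bot
def cloud(f):
    H=480; fl=H/2/np.tan(np.radians(f["vertical_fov"])/2)
    v,u=np.mgrid[:480,:640]; d=f["depth"]
    return np.stack([(u-f["cx"])/fl*d,(v-f["cy"])/fl*d,d],-1)
def world(f): return (cloud(f)-np.array(f["t"]))@np.array(f["R"])
def save(f,n): cv2.imwrite("pics/%s.png"%n,f["pixels"][...,::-1])
E
python3 - <<'E'
from h import *
s=telemetry.observe(); print(s, bot.tcp_to_tips)
for n in("top","side"):
    f=grab_frame(n); save(f,n+"0"); np.savez(n+"0.npz",**f); print(n,f["R"],f["t"],f["vertical_fov"])
E
```

```text
{'clock': 0.0, 'qpos': array([-1.346221  ,  0.5220163 , -0.03631914,  1.5999859 ,  0.02120302,
        1.02109842, -0.11279581]), 'qd': array([-8.58461654e-04,  5.81156725e-06, -1.35357673e-03,  1.33884777e-03,
        1.76263663e-03, -1.20636324e-03, -1.19778952e-03]), 'joint_efforts': array([ 5.66239905e-04, -9.27106977e+01,  1.97969735e+00, -3.69940495e+01,
        1.78325531e-02,  8.03775445e-03, -4.62528618e-06]), 'position': array([0.18152742, 0.59773683, 0.2497323 ]), 'tool_rot': array([-3.14047309e+00,  8.64053723e-05,  2.84680561e+00]), 'force': array([-0.79638052,  0.33789216,  0.36110327]), 'moment': array([0.01259651, 0.01886791, 0.04690185]), 'finger_force': 0.0, 'grip_width': 0.08548032640051693} 0.019
top [[-0.01770845 -0.99978939  0.01037202]
 [-0.99813483  0.01707108 -0.05861255]
 [ 0.05842315 -0.01139061 -0.99822692]] [0.0505703  0.62610604 0.89924518] 56.24626972489019
side [[ 0.95621765 -0.29260017 -0.00574037]
 [-0.19981878 -0.63842568 -0.74329342]
 [ 0.21382298  0.71189732 -0.66894091]] [-0.58117787  0.23358471  0.8133269 ] 55.061704829003304
```

View pics/top0.png

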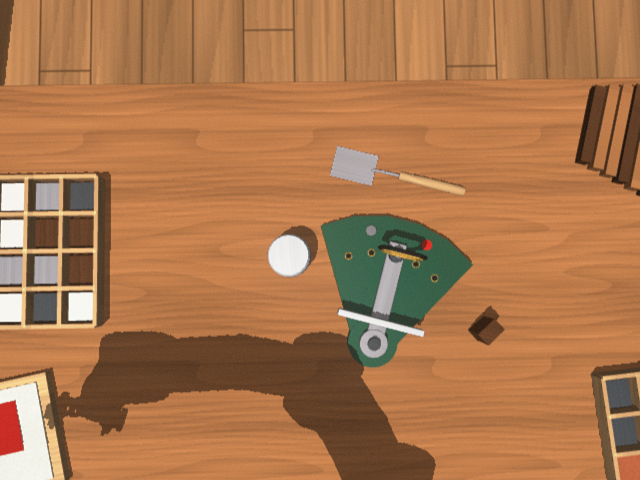

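View pics/side0.png

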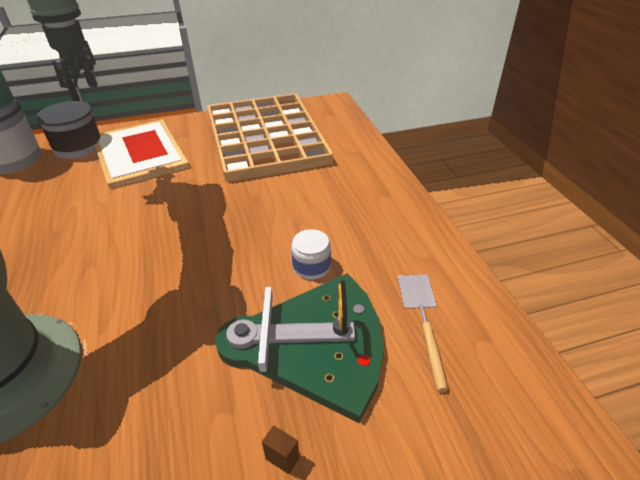

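The top view shows the gauge pivot at (374,344), the ring at about (403,248), the red tag at (427,245) on the robot's right, and the grey tag at (371,230). The tin is at (289,256), the block at (487,326) and the knife at about (400,175). The side view agrees: ring (342,305), red tag (363,361).

```bash
python3 - <<'E'
from h import *
W={};
for n in("top","side"):
    f=dict(np.load(n+"0.npz")); w=world(f); W[n]=w; p=f["pixels"].astype(int); r,g,b=p[...,0],p[...,1],p[...,2]
    box=(w[...,0]>.35)&(w[...,0]<.95)&(w[...,1]>-.3)&(w[...,1]<.3)&(f["depth"]>0)
    def rep(k,m):
        m=m&box; print(n,k,m.sum(),np.round(np.median(w[m],0),4) if m.any() else'', np.round(np.ptp(w[m],0),3) if m.any() else '')
    rep("red",(r>170)&(g<60)&(b<60)&(w[...,2]<.06))
    rep("grey",(abs(r-g)<12)&(abs(g-b)<18)&(r>90)&(w[...,2]<.04)&(w[...,2]>.02))
    rep("ringhi",(w[...,2]>.1)&(w[...,2]<.16))
    m=box&(w[...,2]>.1)&(w[...,2]<.16)
    q=w[m]; c=q.mean(0); 
    if len(q)>5:
        d=np.linalg.svd(q[:,:2]-c[:2])[2][0]; print("dir",np.degrees(np.arctan2(d[1],d[0])), np.ptp((q-c)[:,:2]@d), q[:,2].max())
    bra=m&(r>120)&(g>80)&(b<90); rep("brass",bra); 
    if bra.sum()>5: print(np.round(w[bra][:,2].max(),4))
    fe=box&(w[...,2]>.055)&(w[...,2]<.075)&(r>170)&(b>150); rep("fence",fe)
    if fe.sum()>5:
        q=w[fe]; d=np.linalg.svd(q[:,:2]-q[:,:2].mean(0))[2][0]; print("fdir",np.degrees(np.arctan2(d[1],d[0])),q.mean(0))
t=W["top"]
for u,v in[(374,344),(371,230),(427,245),(416,264),(371,253),(289,256),(487,320),(403,248),(434,278),(348,256)]: print((u,v),np.round(t[v,u],4))
s=W["side"]
for u,v in[(240,331),(359,309),(363,361)]: print('s',(u,v),np.round(s[v,u],4))
E
```

```text
top red 46 [ 0.6183 -0.18    0.0283] [0.018 0.015 0.007]
top grey 1268 [ 0.5241 -0.0863  0.0382] [0.266 0.217 0.02 ]
top ringhi 306 [ 0.6029 -0.107   0.1352] [0.029 0.084 0.041]
dir 74.41150914332295 0.08719280611504082 0.14174306677492854
top brass 75 [ 0.598  -0.1079  0.1321] [0.019 0.069 0.029]
0.1361
top fence 1299 [0.579  0.0839 0.0723] [0.196 0.296 0.018]
fdir -124.95456595105097 [0.55150558 0.03679437 0.07039963]
side red 67 [ 0.62   -0.1787  0.0293] [0.02  0.017 0.007]
side grey 879 [ 0.5297 -0.0915  0.0381] [0.264 0.114 0.017]
side ringhi 312 [ 0.5973 -0.1322  0.1347] [0.026 0.078 0.042]
dir -105.34872035704088 0.08022781780815369 0.1424792330705577
side brass 80 [ 0.5948 -0.1253  0.1335] [0.019 0.061 0.037]
0.1378
side fence 670 [ 0.4782 -0.0509  0.0683] [0.196 0.296 0.015]
fdir -121.45349956898153 [ 0.50240219 -0.03288159  0.06869142]
(374, 344) [ 0.426  -0.0628  0.0497]
(371, 230) [ 0.651  -0.0653  0.0263]
(427, 245) [ 0.6184 -0.1775  0.0295]
(416, 264) [ 0.5805 -0.1559  0.0213]
(371, 253) [ 0.6042 -0.0637  0.0304]
(289, 256) [0.5997 0.0992 0.0718]
(487, 320) [ 0.4673 -0.2885  0.0422]
(403, 248) [ 0.6128 -0.1268  0.0392]
(434, 278) [ 0.5515 -0.1915  0.0222]
(348, 256) [ 0.5991 -0.0175  0.0259]
s (240, 331) [ 0.4263 -0.0677  0.0512]
s (359, 309) [ 0.6537 -0.0659  0.0293]
s (363, 361) [ 0.62   -0.1784  0.03  ]
```

```bash
for i in 1; do python3 -m crank '0 -.034 -.020 -.003 0 0 0;0 -.034 -.020 -.003 0 0 0;0 -.034 -.020 -.003 0 0 0;0 -.034 -.020 -.003 0 0 0;0 -.034 -.020 -.003 0 0 0;0 -.034 -.020 -.003 0 0 0;0 -.034 -.020 -.003 0 0 0;0 -.034 -.020 -.003 0 0 0' 20; done
python3 -m crank '0 -.034 -.020 0 0 0 0;0 -.034 -.020 0 0 0 0;0 -.034 -.020 0 0 0 0;0 -.034 -.020 0 0 0 0;0 -.012 -.039 0 0 0 0;0 -.012 -.039 0 0 0 0;0 -.012 -.039 0 0 0 0;0 -.012 -.039 0 0 0 0'
```

```text
clock: 0.77
position: [0.3963, 0.3641, 0.2744]
tool_rot: [-3.141, -0.0, 2.847]
force: [1.0, 0.6, 0.2]
grip_width: 0.0
finger_force: 0.0
clock: 1.43
position: [0.5024, 0.0846, 0.2741]
tool_rot: [-3.141, -0.0, 2.847]
force: [2.1, 0.0, -0.6]
grip_width: 0.0003
finger_force: 0.0
```

```bash
python3 -m crank '0 -.01 -.033 0 0 0 0;0 -.01 -.033 0 0 0 0;0 -.01 -.033 0 0 0 0;0 -.01 -.033 0 0 0 0;0 -.01 -.033 0 0 0 0;0 0 0 0 0 0 -1.4;0 0 0 0 0 0 0;0 0 0 0 0 0 0'
python3 -m crank '0 0 0 0 0 -7 0;0 0 0 0 0 -7 0;0 0 0 0 0 -7 0;0 0 0 0 0 -7 0;0 0 0 0 0 -7 0;0 0 0 0 0 -7 0;0 0 0 0 0 -7 0;0 0 0 0 0 0 0'
python3 - <<'E'
from h import *
s=telemetry.observe();print(s["qpos"],s["position"])
f=grab_frame("wrist");save(f,"w1");print(f["hand_eye"]);np.savez("w1.npz",**f,pos=s["position"],rot=s["tool_rot"])
E
```

```text
clock: 2.1
position: [0.5027, -0.0854, 0.2741]
tool_rot: [3.141, -0.0, 2.871]
force: [0.3, -0.2, -0.3]
grip_width: -0.0
finger_force: 0.0
clock: 2.77
position: [0.5045, -0.1024, 0.2758]
tool_rot: [-3.087, 0.592, 2.868]
force: [0.8, -0.6, -0.8]
grip_width: 0.0004
finger_force: 0.0
[-0.47790229  0.11940624  0.4633104   2.31812019  0.81012491  0.23395464
  0.49997775] [ 0.50448855 -0.10241159  0.27578114]
[[ 3.12956118e-04 -9.52201727e-01 -3.05469757e-01  7.80254098e-02]
 [ 9.99999906e-01  2.05828635e-04  3.82904376e-04  4.11722167e-04]
 [-3.01727785e-04 -3.05469848e-01  9.52201702e-01 -1.23862469e-01]
 [ 0.00000000e+00  0.00000000e+00  0.00000000e+00  1.00000000e+00]]
```

View pics/w1.png

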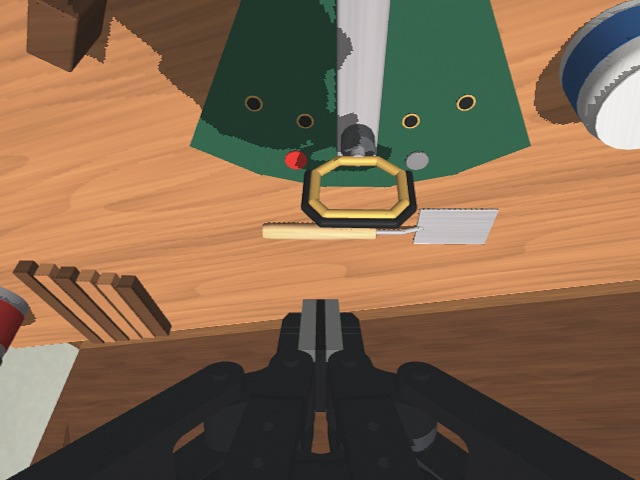

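The wrist view shows the ring at (360,190), with its top bar lowest in the picture, the arm at (360,60), the red tag at (296,160) and the closed fingers at (320,310). The tilt stopped at about 34° near the joint 6 limit, so I'll lean the tool sideways to get past the wrist singularity.

```bash
cat > st.py <<'E'
from h import *
from scipy.spatial.transform import Rotation as Ro
P=np.array([.426,-.0645,0]);
def st(ang=-15.5,tilt=50):
    s=telemetry.observe(); R=Ro.from_euler('xyz',s["tool_rot"])
    a=np.radians(ang); t=np.radians(tilt)
    u=np.array([np.cos(a),np.sin(a),0]);l=np.array([-u[1],u[0],0]);k=np.array([0,0,1.])
    z=np.sin(t)*u-np.cos(t)*k; x=np.cross(l,z); G=Ro.from_matrix(np.stack([x,l,z],1))
    d=s["position"]-P
    print("q",np.round(s["qpos"],2),"t",round(float(s["clock"]),2),"\n r,l,z mm",np.round([d@u*1e3,d@l*1e3,d[2]*1e3],1),"rotvec to goal deg",np.round(np.degrees((R.inv()*G).as_rotvec()),1),"F",np.round(s["force"],1))
    return s,R,G,u,l
if __name__=="__main__": st()
E
python3 -m crank '0 0 0 0 7 0 0;0 0 0 0 7 0 0;0 0 0 0 7 0 0;0 0 0 0 0 -7 0;0 0 0 0 0 -7 0;0 0 0 0 0 -7 0;0 0 0 0 0 0 0;0 0 0 0 0 0 0'; python3 st.py
```

```text
clock: 3.48
position: [0.5019, -0.1095, 0.2737]
tool_rot: [-2.678, 0.75, 2.962]
force: [0.8, -0.3, -0.4]
grip_width: -0.0001
finger_force: 0.0
q [-0.85  0.28  0.6   2.38  1.45  0.59 -0.38] t 3.48 
 r,l,z mm [ 85.2 -23.1 273.7] rotvec to goal deg [-22.8  -6.    5.1] F [ 0.8 -0.3 -0.4]
```

```bash
python3 -m crank '0 0 0 0 -5.7 -1.5 1.3;0 0 0 0 -5.7 -1.5 1.3;0 0 0 0 -5.7 -1.5 1.3;0 0 0 0 -5.7 -1.5 1.3;0 0 0 0 0 0 0;0 0 0 0 0 0 0;0 0 0 0 0 0 0;0 0 0 0 0 0 0'; python3 st.py
```

```text
clock: 4.15
position: [0.5026, -0.1133, 0.2613]
tool_rot: [-2.81, 0.768, 2.947]
force: [-0.1, 0.4, 0.3]
grip_width: 0.0
finger_force: 0.0
q [-0.48  0.22  0.26  2.43  1.69  0.56 -0.55] t 4.15 
 r,l,z mm [ 86.9 -26.5 261.3] rotvec to goal deg [-15.8  -5.4   3.9] F [-0.1  0.4  0.3]
```

```bash
cat >> st.py <<'E'
def go(r,l_,z,ang=-15.5,tilt=50):
    s,R,G,u,l=st(ang,tilt); T=P+r*u+l_*l+np.array([0,0,z]); print("tool shift mm",np.round(R.inv().apply(T-s["position"])*1e3,1))
E
python3 -c "
from st import *
go(.17,0,.27)"
```

```text
q [-0.48  0.22  0.26  2.43  1.69  0.56 -0.55] t 4.15 
 r,l,z mm [ 86.9 -26.5 261.3] rotvec to goal deg [-15.8  -5.4   3.9] F [-0.1  0.4  0.3]
tool shift mm [-67.1  36.2  43.3]
```

```bash
python3 -m crank '0 -.022 .012 .014 0 0 0;0 -.022 .012 .014 0 0 0;0 -.022 .012 .014 0 0 0;0 0 0 0 -5.3 -1.8 1.3;0 0 0 0 -5.3 -1.8 1.3;0 0 0 0 -5.3 -1.8 1.3;0 0 0 0 0 0 0;0 0 0 0 0 0 0'; python3 st.py
```

```text
clock: 4.82
position: [0.5913, -0.1127, 0.2717]
tool_rot: [-2.992, 0.843, 2.912]
force: [0.7, 0.2, 0.7]
grip_width: 0.0002
finger_force: 0.0
q [-0.27  0.29  0.19  2.3   2.09  0.4  -0.82] t 4.82 
 r,l,z mm [172.2  -2.3 271.7] rotvec to goal deg [-6.8 -1.6  1.6] F [0.7 0.2 0.7]
```

```bash
python3 -m crank '0 0 0 0 -3.4 -.8 .8;0 0 0 0 -3.4 -.8 .8;0 0 0 0 0 0 0;0 0 0 0 0 0 0;0 0 0 0 0 0 0;0 0 0 0 0 0 0;0 0 0 0 0 0 0;0 0 0 0 0 0 0'; python3 -c "
from st import *
go(.135,0,.2)"
```

```text
clock: 5.48
position: [0.5921, -0.1115, 0.2716]
tool_rot: [-3.12, 0.87, 2.88]
force: [-0.8, -0.3, -1.0]
grip_width: 0.0004
finger_force: 0.0
q [-0.07  0.28  0.03  2.32  2.44  0.38 -1.11] t 5.48 
 r,l,z mm [172.6  -0.9 271.6] rotvec to goal deg [-0.8 -0.2  0.3] F [-0.8 -0.3 -1. ]
tool shift mm [79.   1.6 17.4]
```

```bash
python3 -m crank '0 .02 .0004 .0044 -.8 -.2 .3;0 .02 .0004 .0044 0 0 0;0 .02 .0004 .0044 0 0 0;0 .02 .0004 .0044 0 0 0;0 0 0 0 0 0 0;0 0 0 0 0 0 0;0 0 0 0 0 0 0;0 0 0 0 0 0 0'; python3 -c "
from st import *
go(.14,0,.135)
s=telemetry.observe();f=grab_frame('wrist');save(f,'w2');np.savez('w2.npz',**f,pos=s['position'],rot=s['tool_rot'])
H=f['hand_eye'];c=cloud(f);w=Ro.from_euler('xyz',s['tool_rot']).apply((c.reshape(-1,3)@H[:3,:3].T+H[:3,3])).reshape(c.shape)+s['position']
a=np.radians(-15.5);u=np.array([np.cos(a),np.sin(a),0]);l=np.array([-u[1],u[0],0]);d=w-P
r,L,z=d@u,d@l,d[...,2]
p=f['pixels'].astype(int);m=(f['depth']>0)&(abs(r-.18)<.04)&(abs(L)<.07)&(z>.06)&(z<.16)&(p[...,0]>110)&(p[...,2]<.7*p[...,0])
print(m.sum());top=m&(z>.12)
for k in(m,top): print([np.round(np.percentile(q[k]*1e3,[2,50,98]),1) for q in(r,L,z)])
v,U=np.nonzero(top);print(U.min(),U.max(),v.min(),v.max())
"
```

```text
clock: 6.15
position: [0.5639, -0.1028, 0.2095]
tool_rot: [-3.134, 0.872, 2.88]
force: [0.1, 0.1, 0.0]
grip_width: -0.0002
finger_force: 0.0
q [ 0.14  0.4  -0.24  2.43  2.55  0.62 -1.23] t 6.15 
 r,l,z mm [143.1  -0.  209.5] rotvec to goal deg [-0.  -0.   0.3] F [0.1 0.1 0. ]
tool shift mm [59.   0.4 45.5]
5697
[array([174.6, 176.1, 179.7]), array([-32.9,   4.1,  40.2]), array([ 70.2, 108.1, 133.9])]
[array([174.6, 176.1, 179.2]), array([-30.3,   4.1,  38.4]), array([120.6, 130.3, 134.3])]
253 412 171 214
```

View pics/w2.png

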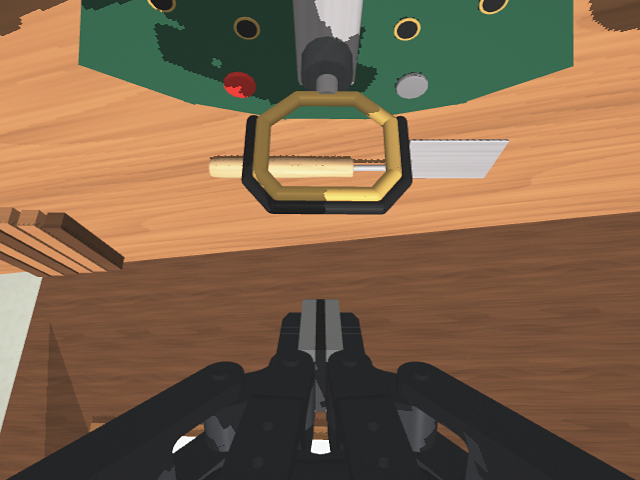

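The ring now fills (245–412, 92–213). Its brass top bar is at v≈195, centred about 4 mm left of my axis estimate, with r≈180 mm and z≈130 mm, which matches the text. I'll descend behind it.

```bash
python3 -m crank '0 .0143 .0008 .012 0 0 0;0 .0143 .0008 .012 0 0 0;0 .0143 .0008 .012 0 0 0;0 .0143 .0008 .012 0 0 0;0 0 0 0 0 0 0;0 0 0 0 0 0 0;0 0 0 0 0 0 0;0 0 0 0 0 0 0'; python3 -c "
from st import *
go(.1744,.003,.104)
f=grab_frame('side');save(f,'s2');cv2.imwrite('pics/s2c.png',cv2.resize(f['pixels'][180:400,200:460,::-1],None,fx=3,fy=2.7))
"
```

```text
clock: 6.87
position: [0.5647, -0.0995, 0.1413]
tool_rot: [-3.13, 0.873, 2.887]
force: [0.9, -0.7, 0.9]
grip_width: 0.0002
finger_force: 0.0
q [ 0.5   0.68 -0.71  2.43  2.46  0.94 -0.99] t 6.87 
 r,l,z mm [143.    3.3 141.3] rotvec to goal deg [0.  0.  0.6] F [ 0.9 -0.7  0.9]
tool shift mm [ 8.4 -0.2 48. ]
```

View pics/s2c.png

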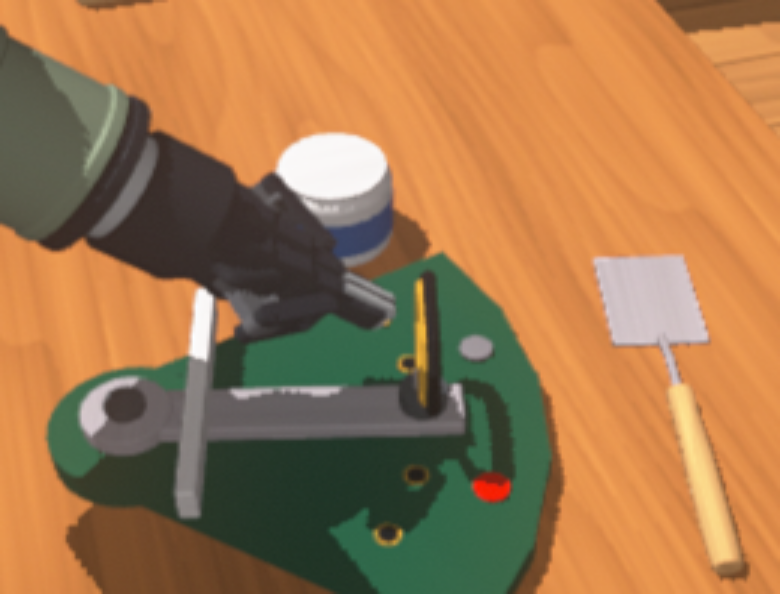

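The fingertips, crop (375,305), sit just behind the ring plane at (425,340) and level with the opening. I'll insert.

```bash
python3 -m crank '0 .004 0 0 0 0 0;0 .0044 0 0 0 0 0;0 0 0 .012 0 0 0;0 0 0 .012 0 0 0;0 0 0 .012 0 0 0;0 0 0 .012 0 0 0;0 0 0 0 0 0 0;0 0 0 0 0 0 0'; python3 -c "
from st import *
go(.1744,.003,.104)
f=grab_frame('side');save(f,'s3');cv2.imwrite('pics/s3c.png',cv2.resize(f['pixels'][180:400,200:460,::-1],None,fx=3,fy=2.7))
"
```

```text
clock: 7.58
position: [0.5962, -0.1059, 0.1]
tool_rot: [-3.126, 0.867, 2.895]
force: [-0.3, 0.4, 0.6]
grip_width: -0.0003
finger_force: 0.0
q [ 0.68  0.91 -0.94  2.35  2.44  1.09 -0.74] t 7.58 
 r,l,z mm [175.1   5.6 100. ] rotvec to goal deg [ 0.2 -0.3  0.9] F [-0.3  0.4  0.6]
tool shift mm [-2.5 -2.7 -3.1]
```

View pics/s3c.png

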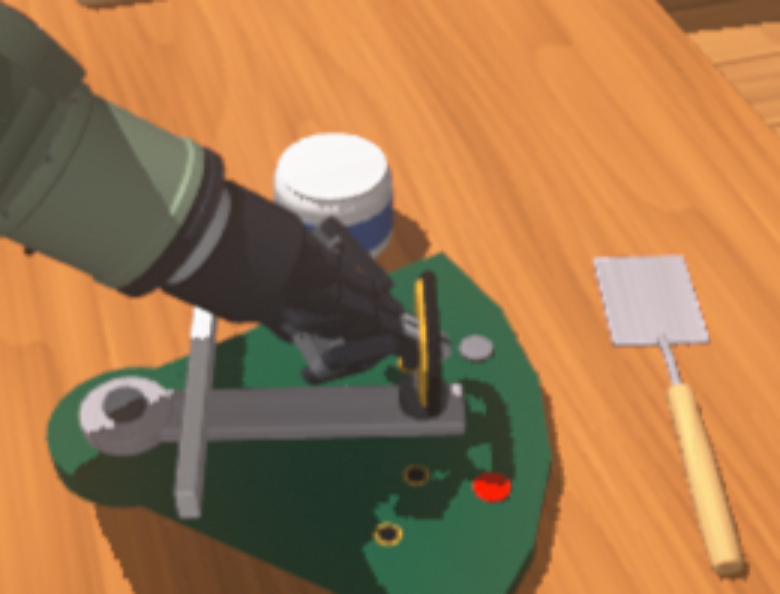

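The fingertips are through the ring, crop (440,345), with no contact force. Next I lift.

```bash
python3 -m crank '0 -.0038 -.0005 -.0032 0 0 0;0 -.0038 -.0005 -.0032 0 0 0;0 -.0038 -.0005 -.0032 0 0 0;0 -.0038 -.0005 -.0032 0 0 0;0 0 0 0 0 0 0;0 0 0 0 0 0 0;0 0 0 0 0 0 0;0 0 0 0 0 0 0'; python3 st.py;
```

```text
clock: 8.3
position: [0.5951, -0.108, 0.1197]
tool_rot: [-3.128, 0.866, 2.893]
force: [-3.2, 0.4, -8.8]
grip_width: -0.0001
finger_force: 4.3
q [ 0.7   0.86 -0.96  2.35  2.4   1.04 -0.72] t 8.3 
 r,l,z mm [174.5   3.3 119.7] rotvec to goal deg [ 0.2 -0.4  0.8] F [-3.2  0.4 -8.8]
```

```bash
cat > ring.py <<'E'
from st import *
def ring(n,box=.06):
    f=grab_frame(n);w=world(f);p=f["pixels"].astype(int);z=w[...,2]
    d=w-P
    R=np.hypot(d[...,0],d[...,1]);A=np.degrees(np.arctan2(d[...,1],d[...,0]))
    m=(f["depth"]>0)&(abs(R-.18)<.05)&(A>-50)&(A<10)&(z>.09)&(z<.175)&(p[...,0]>110)&(p[...,2]<.6*p[...,0])&(p[...,1]>.55*p[...,0])
    q=w[m];print(n,m.sum(),"z",np.round(np.percentile(z[m],[50,90,98])*1e3,1),"med xyz",np.round(np.median(q,0)*1e3,1),"mid ang",np.round(np.percentile(A[m],[2,50,98]),1))
    return f
E
python3 -m crank '0 -.0025 0 -.0021 0 0 0;0 -.0025 0 -.0021 0 0 0;0 -.0025 0 -.0021 0 0 0;0 -.0025 0 -.0021 0 0 0;0 0 0 0 0 0 0;0 0 0 0 0 0 0;0 0 0 0 0 0 0;0 0 0 0 0 0 0'; python3 -c "
from ring import *
st();ring('side');f=ring('top')"
```

```text
clock: 8.97
position: [0.5953, -0.1076, 0.1334]
tool_rot: [-3.128, 0.867, 2.893]
force: [-5.9, 1.5, -10.7]
grip_width: -0.0001
finger_force: 5.6
q [ 0.71  0.82 -0.97  2.35  2.37  1.02 -0.71] t 8.97 
 r,l,z mm [174.6   3.7 133.4] rotvec to goal deg [ 0.2 -0.3  0.8] F [ -5.9   1.5 -10.7]
side 127 z [150.3 155.1 158.7] med xyz [ 595.6 -119.4  150.3] mid ang [-26.  -17.9  -5.4]
top 118 z [147.6 152.7 154. ] med xyz [ 598.9 -106.1  147.6] mid ang [-25.2 -13.6  -3.7]
```

The pin is up about 19–20 mm, so it's clear of the hole. Now I swing right 15° about the pivot.

```bash
R='';python3 -m crank '0 .0001 -.0038 -.0001 .96 0 .80;0 0 -.0038 0 .96 0 .80;0 .0001 -.0038 -.0001 .96 0 .80;0 0 -.0038 0 .96 0 .80;0 .0001 -.0038 -.0001 .96 0 .80;0 0 -.0038 0 .96 0 .80;0 0 0 0 0 0 0;0 0 0 0 0 0 0'; python3 -c "
from ring import *
st();st(-23);ring('side');f=ring('top')"
```

```text
clock: 9.73
position: [0.5879, -0.1291, 0.1335]
tool_rot: [-3.126, 0.868, 2.763]
force: [-4.6, 1.7, -10.0]
grip_width: -0.0001
finger_force: 5.7
q [ 0.69  0.82 -0.97  2.34  2.28  1.1  -0.77] t 9.73 
 r,l,z mm [173.3 -19.  133.5] rotvec to goal deg [-5.6 -0.3 -4. ] F [ -4.6   1.7 -10. ]
q [ 0.69  0.82 -0.97  2.34  2.28  1.1  -0.77] t 9.73 
 r,l,z mm [174.3   3.8 133.5] rotvec to goal deg [ 0.1 -0.3  0.9] F [ -4.6   1.7 -10. ]
side 90 z [151.9 155.7 159.5] med xyz [ 586.4 -140.5  151.9] mid ang [-33.6 -25.4 -12.8]
top 126 z [148.6 152.4 153.2] med xyz [ 591.7 -128.2  148.6] mid ang [-33.8 -21.  -11. ]
```

```bash
python3 -m crank '0 .0001 -.0038 -.0001 .96 0 .80;0 0 -.0038 0 .96 0 .80;0 .0001 -.0038 -.0001 .96 0 .80;0 0 -.0038 0 .96 0 .80;0 .0001 -.0038 -.0001 .96 0 .80;0 0 -.0038 0 .96 0 .80;0 0 0 0 0 0 0;0 0 0 0 0 0 0'; python3 -c "
from ring import *
st(-30.5);ring('side');f=ring('top')
w=world(f);p=f['pixels'].astype(int);d=w-P
# steel arm edges: grey, z~.039
R=np.hypot(d[...,0],d[...,1]);A=np.degrees(np.arctan2(d[...,1],d[...,0]))
m=(abs(w[...,2]-.039)<.005)&(R>.06)&(R<.15)&(A>-50)&(A<10)&(abs(p[...,0]-p[...,1])<25)&(p[...,0]>100)
t=dict(np.load('top0.npz'));w0=world(t);p0=t['pixels'].astype(int);d0=w0-P
R0=np.hypot(d0[...,0],d0[...,1]);A0=np.degrees(np.arctan2(d0[...,1],d0[...,0]))
m0=(abs(w0[...,2]-.039)<.005)&(R0>.06)&(R0<.15)&(A0>-50)&(A0<10)&(abs(p0[...,0]-p0[...,1])<25)&(p0[...,0]>100)
print(m.sum(),m0.sum(),np.median(A[m]),np.median(A0[m0]))
for mm,ww in((m,d),(m0,d0)):
    if mm.sum()>20: print(cv2.fitLine(ww[mm][:,:2].astype(np.float32),cv2.DIST_HUBER,0,.01,.01).ravel())
cv2.imwrite('pics/t5.png',cv2.resize(f['pixels'][190:380,300:520,::-1],None,fx=3,fy=3))"
```

```text
clock: 10.5
position: [0.5778, -0.1494, 0.1338]
tool_rot: [-3.125, 0.869, 2.633]
force: [-5.3, 1.6, -9.9]
grip_width: -0.0
finger_force: 5.7
q [ 0.66  0.82 -0.96  2.34  2.19  1.17 -0.83] t 10.5 
 r,l,z mm [173.9   3.9 133.8] rotvec to goal deg [ 0.1 -0.2  0.9] F [-5.3  1.6 -9.9]
side 100 z [148.3 155.3 157.7] med xyz [ 580.3 -157.3  148.3] mid ang [-40.6 -31.1 -19.5]
top 121 z [148.5 152.6 153.4] med xyz [ 580.9 -149.4  148.5] mid ang [-41.1 -28.5 -18.5]
24 807 -21.85890412480712 -14.326646820846955
[ 0.84362376 -0.5369348   0.08858258 -0.0407892 ]
[ 0.9626098  -0.27089176  0.10126945 -0.02572891]
```

View pics/t5.png

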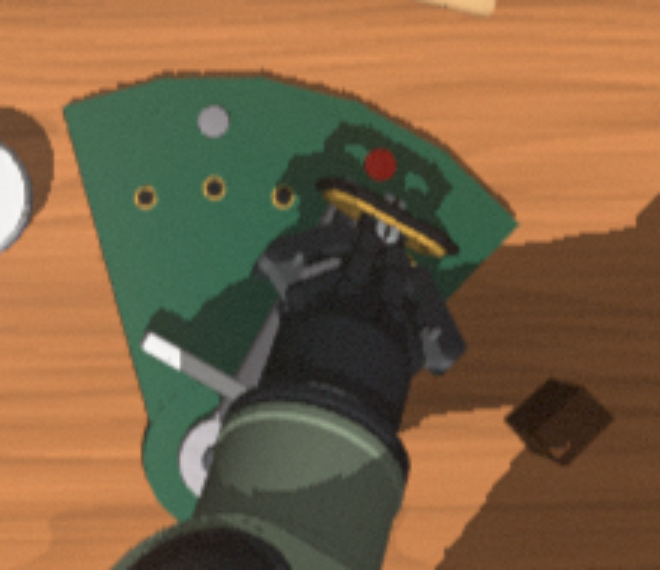

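The top view shows the ring, crop (388,218), swung toward the red tag at (380,163), and the hole under the ring is hidden. The measured swing is about -15°, so I'll lower gently and watch the force.

```bash
python3 -m crank '0 .0015 0 .0013 0 0 0;0 .0015 0 .0013 0 0 0;0 .0015 0 .0013 0 0 0;0 .0015 0 .0013 0 0 0;0 .0015 0 .0013 0 0 0;0 0 0 0 0 0 0;0 0 0 0 0 0 0;0 0 0 0 0 0 0'; python3 -c "
from ring import *
st(-30.5);ring('side');f=ring('top')"
```

```text
clock: 11.27
position: [0.5779, -0.1495, 0.1238]
tool_rot: [-3.125, 0.869, 2.634]
force: [-5.3, 3.1, -8.1]
grip_width: 0.0
finger_force: 5.6
q [ 0.65  0.85 -0.95  2.34  2.21  1.19 -0.84] t 11.27 
 r,l,z mm [174.    3.9 123.8] rotvec to goal deg [ 0.1 -0.2  0.9] F [-5.3  3.1 -8.1]
side 69 z [142.6 146.2 148.3] med xyz [ 573.7 -159.3  142.6] mid ang [-40.4 -33.  -21.7]
top 108 z [140.1 143.3 144.6] med xyz [ 579.2 -152.1  140.1] mid ang [-41.  -29.6 -18.8]
```

The ring followed down to about 10 mm, below the 14 mm plate level, so the pin is entering the hole. I'll keep lowering.

```bash
python3 -m crank '0 .0023 0 .0019 0 0 0;0 .0023 0 .0019 0 0 0;0 .0023 0 .0019 0 0 0;0 .0023 0 .0019 0 0 0;0 .0023 0 .0019 0 0 0;0 .0023 0 .0019 0 0 0;0 0 0 0 0 0 0;0 0 0 0 0 0 0'; python3 -c "
from ring import *
st(-30.5);ring('side');f=ring('top')"
```

```text
clock: 12.03
position: [0.5781, -0.15, 0.1061]
tool_rot: [-3.125, 0.87, 2.633]
force: [-0.1, -0.4, 0.8]
grip_width: 0.0002
finger_force: 0.0
q [ 0.64  0.89 -0.93  2.34  2.25  1.22 -0.86] t 12.03 
 r,l,z mm [174.4   3.5 106.1] rotvec to goal deg [ 0.1 -0.1  0.9] F [-0.1 -0.4  0.8]
side 76 z [133.3 138.2 139.7] med xyz [ 575.8 -158.3  133.3] mid ang [-40.6 -32.  -19.3]
top 105 z [130.8 134.2 135.3] med xyz [ 581.  -151.6  130.8] mid ang [-41.2 -29.5 -18.5]
```

```bash
python3 -m crank '0 .0015 0 .0013 0 0 0;0 0 0 -.008 0 0 0;0 0 0 -.008 0 0 0;0 0 0 -.008 0 0 0;0 0 0 -.008 0 0 0;0 0 0 -.008 0 0 0;0 0 0 -.008 0 0 0;0 0 0 0 0 0 0'; python3 -c "
from st import *
st(-30.5)"
```

```text
clock: 12.8
position: [0.5456, -0.1307, 0.136]
tool_rot: [-3.125, 0.871, 2.635]
force: [0.4, -0.7, 1.0]
grip_width: -0.0001
finger_force: 0.0
q [ 0.63  0.81 -1.    2.42  2.16  1.25 -0.89] t 12.8 
 r,l,z mm [136.6   3.6 136. ] rotvec to goal deg [ 0.2 -0.1  0.9] F [ 0.4 -0.7  1. ]
```

```bash
python3 -m crank '0 -.006 0 -.006 0 0 0;0 -.008 0 -.007 0 0 0;0 -.008 0 -.007 0 0 0;0 -.008 0 -.007 0 0 0;0 -.008 0 -.007 0 0 0;0 -.008 0 -.007 0 0 0;0 -.008 0 -.007 0 0 0;0 0 0 0 0 0 0'; python3 -c "
from ring import *
st(-30.5);ring('side');f=ring('top');cv2.imwrite('pics/t6.png',cv2.resize(f['pixels'][120:380,260:540,::-1],None,fx=2.2,fy=2.2))
g=grab_frame('wrist');save(g,'w6')"
```

```text
clock: 13.47
position: [0.5455, -0.1299, 0.2094]
tool_rot: [-3.125, 0.872, 2.633]
force: [0.2, 1.0, 0.1]
grip_width: -0.0002
finger_force: 0.0
q [ 0.71  0.61 -1.08  2.39  1.99  1.08 -0.77] t 13.47 
 r,l,z mm [136.2   4.3 209.4] rotvec to goal deg [ 0.1 -0.   0.9] F [0.2 1.  0.1]
side 47 z [131.9 137.  138.5] med xyz [ 570.9 -169.9  131.9] mid ang [-40.6 -36.  -18.9]
top 58 z [129.5 134.7 135.2] med xyz [ 587.5 -140.   129.5] mid ang [-41.4 -25.1 -18.6]
```

View pics/w6.png

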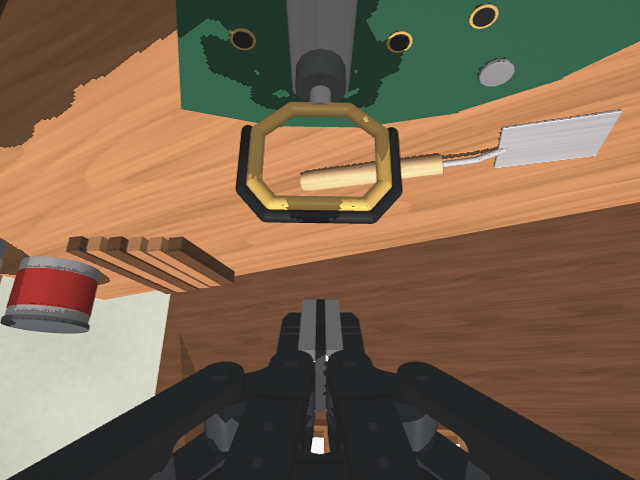

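View pics/t6.png

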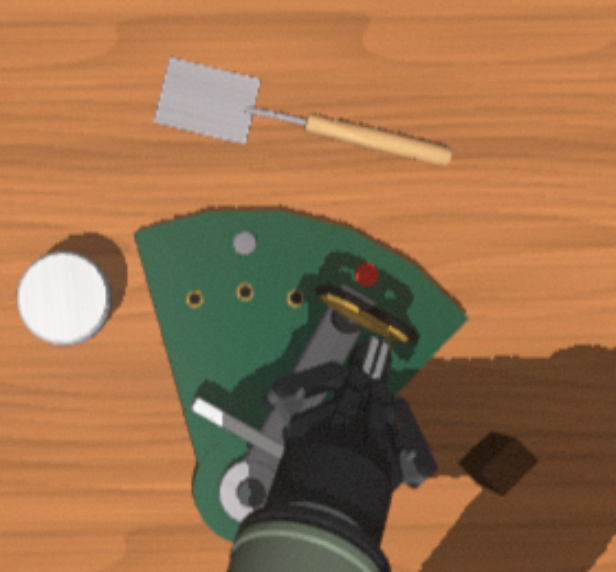

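The arm is over the red tag's hole: the outer hole shows at (243,40) and the middle one at (400,42). The ring is back at home height (bar top 135 mm), the tool touches nothing, and the loose things have not moved.

```bash
python3 -c "
from workcell import bot
print(bot.job_done())"
```

```text
the job is handed in; nothing more can be done
None
```

I lifted the pin, swung the arm one hole to the right and let the pin drop home at the red tag's hole. The ring is released, the robot is clear, and I handed the job in after about 13.5 s of robot time.

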